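Roll a mallet head into the drilling jig and bed it against the end stop

TASK

Get the turned mallet head ready for drilling: roll it over the bench and up the jig's ramp, without picking it up, until it drops into the V under the sprung bush plate, and do not let it overrun the V. Then slide it endwise along the V until it bears firmly against the aluminium end stop, with a push on the stop of about 4 to 9 N and no more, for the stop is only nipped by its thumbscrews and must not shift from its setting. Leave the head lying there and the other things undisturbed.

Things in the scene. Friction and masses are not known exactly. Their poses are not given: they have to be found in the camera images.
- jig: Waxed wooden drilling jig screwed to the bench, turned up to 0.2 rad. Origin on the bench under the middle of the V; x to the jig's back, y along the V to the end stop, z up. Bed 20 mm high, x -42 to +105, y -150 to +165 mm. Pale V along y over the whole bed: x -15 to +15 mm, 8.7 mm deep, faces at 30 degrees; flat bed behind it. Hinge bracket on the back: x 61 to 103, y -35 to +35 mm, 82 mm high.
- ramp_foot (a point): Middle of the ramp's foot on the bench, 122 mm in front of the V's centre line (jig x = -122 mm, y = 0). The light wooden ramp is as long as the bed and climbs from here to the bed's height, 20 mm, at jig x = -42 mm.
- plate_nose (a point): Front edge of the steel bush plate's upturned nose, 39 mm before the V's centre line, underside 75 mm up. Plate 34 mm wide, 6 mm thick, hinged at the back, flat underside 60 mm above the bench, brass bush up to 74 mm. A head pushed under it lifts it 10 mm (nose top then 93 mm); its spring presses with about 5 N. Getting under takes 3 to 9 N, which drops as the head falls into the V.
- v_seat (a point): The point on the axis of a head seated in the V, straight under the bush: 40.2 mm above the bench over the jig's origin. Axes as the jig's. A head pushed past it bears on the V's far face, the push rising by some 5 N per mm, and with more travel climbs out.
- mallet_head: Turned dark hardwood round, waxed, 50 mm diameter, 200 mm long, flat ends, two brass bands; 0.28 to 0.52 kg. Lies loose on the bench before the ramp, its middle 22 to 45 mm off the bush away from the stop, and rolls freely. Origin on its axis at mid length; its y axis is its axis, pointing to the end that faces the stop; x and z turn as it rolls.
- head_end (a point): Centre of the flat end of the mallet head that faces the end stop (100 mm from its middle along its y).
- stop_slide: End stop: aluminium angle across the V with two black thumbscrews on its foot. Face 70 mm wide, 44 mm high above the bed, looking to jig -y; 48 mm deep with the foot behind the face. Origin on the bed at the foot of the face; axes as the jig's. Held by friction only: about 10 N along y shifts it.
- stop_face (a point): Point on the stop's face on the line of the seated head's axis, 40 mm above the bench, 95 to 105 mm from v_seat along y. Axes as the jig's. Sliding the seated head along the V under the plate takes about 3 to 8 N by itself, steadily, before it meets the stop; the push on the stop is what comes on top.
- nail_can: Bystander: grey tin of nails, 67 mm wide, 88 mm high; origin under its centre.
- tape_1: Bystander: roll of pale masking tape lying flat, 100 mm across, 25 mm high; origin under its centre.
- speed_square: Bystander: white triangular rafter square lying flat, 170 mm, 20 mm high; origin under its centre.
- carpenter_pencil: Bystander: red flat pencil, 160 mm long; origin under its centre.
- impact_driver: Bystander: yellow and black cordless driver lying on its side, 182 x 173 mm, 60 mm high; origin under its centre.
- sanding_block: Bystander: brown sanding block, 65 x 111 x 36 mm; origin under its centre.
Not all that is in view belongs to the job. What is shaped like the mallet_head but turquoise is not meant.

How it is judged:
By the outcome, as a careful person would: the job done as asked, in the order asked, and still so for the second after the job is handed in, with the robot touching nothing.
It also fails if it takes over 72 s, if anything falls off the work surface, if the arm or the gripper's body presses on something with over 40 N, if the wrist force passes 120 N, or if a joint passes its speed limit or range.

ROBOT

A 6-joint arm with a two-finger parallel gripper is mounted at the origin on a cart in front of the work surface, level with it; the furniture and walls round the work are solid. World frame = base frame: x ahead of the robot, y to its left, z up, the work surface at z = 0. Lengths are in m, angles in rad, forces in N, time in s.
With the tool pointing down it reaches from about 0.35 to 0.775 m from the base axis. Payload 5.5 kg.
Tool frame: the origin (TCP) lies at the very end of the fingers, on their centre line; the grasp point (between the pads) lies 19 mm behind it; z points along the fingers, y is the line along which they close (so a half turn about z gives the same grasp; the last joint's range is limited). The gripper opens to 85 mm and grips with 20 to 120 N. Pads are 22 mm wide; open, the fingers measure 114 mm over their backs; the gripper's body (76 mm by 85 mm) begins 54 mm behind the grasp point. The pads swing forward as they close: fully open they stand 13 mm farther back than shut.
Start: joints at [-1.474, 0.313, 0.046, 1.304, 0, 1.431], TCP at [0.135, -0.559, 0.231] pointing down, gripper open.
Joint ranges: [-2.76, 2.76], [-0.86, 1.69], [-1.03, 1.26], [-2.2, 2.34], [-1.47, 1.5], [-3.14, 3.14]. Speed limits (rad/s): [2.57, 2.57, 3.14, 3.14, 3.14, 3.14].

INTERFACE

Orientations are given as a unit quaternion [w, x, y, z].
In Python, from workcell import env, imaging, ticket gives the robot as it stands. The module is installed in compiled form; this text tells all that it offers.
- The arm moves only by the tool apply_moves, never from a script. Its argument "rows" is a list of rows, each an object with "xyz": the shift along the tool's x, y, z in mm, a list of three; "turn": the turn, a rotation vector about the tool's x, y, z in rad, a list of three; "grip": the opening, from 0 (shut) to 1 (fully open). A call has 1 to 12 rows; each row is the pose to reach, as a shift and turn from the pose commanded when the call began, along the tool's axes at that moment; what a row does not reach only later rows make up. A row lasts 1/12 s, in which the tool goes at most 41.7 mm and 7.16 degrees, less where a joint would pass 70% of its speed; a pose out of reach is approached as far as the arm can. A call with a gripper value outside its range is refused whole. The fingers move at their own pace and stop on an object; "force" is the grip in N (left out, the last holds). Time passes only in rows, so rows that repeat a pose let the fingers close. It gives the time, the measured TCP pose, the force, the opening and the grip force at its end, in the units of the state.
- env.get_state(): the state, without advancing time (a new reading comes with each control period).
- imaging.read_camera(name): name is "side" or "top"; returns a dict with "color" (420x560x3 uint8, blue, green, red), "z_map" (420x560 float32, m along the optical axis (not along the pixel's ray), 0 where there is no reading), "camera_matrix" (3x3 intrinsics, pixels), "view" (4x4, takes a point from world to camera coordinates). Camera axes: x right, y down, z forward; pixel columns grow to the right and rows downward; lengths in m; the calibration is good to about 2 mm. A picture is of the moment at which its call begins.
- ticket.hand_in(): hands the job in; it is judged then, once.
The state is a dict: "clock": time; "joint_pos": joint angles; "qvel": joint speeds; "tau": joint torques, N m; "tcp_pos": TCP position; "orientation": TCP orientation; "wrist_force": force on the tool from outside, world axes, zero at the start; "ft_torque": the same for the moment, N m; "finger_gap": finger opening in m; "grip_force": force on a finger pad.
Only numpy, scipy, OpenCV 4.12 (cv2) and the standard library are available. Lean on these libraries where they do the work, as an engineer would, in place of code of your own. Each camera call takes 0.05 s, during which the arm holds its last target. There are 200 camera calls.

## Working session

There is one attempt and no reset: what is moved stays moved. The work goes in short steps, Python scripts to look and compute and a tool call to move; the robot and the scene stay as the last step left them, time stands still between calls to the robot, and variables do not carry over. Pictures are saved under pics/ and viewed, at most 10 in all, crops included, and the job is handed in when it is done.

Besides the shell and the picture viewer there is one more tool, called after "Request:" by a JSON object that holds its "api" and its "payload". apply_moves: Moves the arm, as the interface text tells. Its arguments: {"type":"object","properties":{"rows":{"type":"array"},"force":{"type":"number"}},"required":["rows"]}

```bash
mkdir -p pics
python3 - <<'E'
from workcell import env, imaging
import cv2,numpy as np
s=env.get_state();print(s)
for n in("side","top"):
    d=imaging.read_camera(n);cv2.imwrite(f"pics/{n}0.png",d["color"]);np.savez(f"{n}0.npz",**d)
    print(n,d["camera_matrix"].round(1).tolist(),d["view"].round(3).tolist())
E
```

```text
{'clock': 0.0, 'joint_pos': array([-1.47363278e+00,  3.14021636e-01,  4.49609935e-02,  1.30361091e+00,
       -1.55760426e-05,  1.43117870e+00]), 'qvel': array([ 0.00094857, -0.00054855,  0.00085652, -0.00092229,  0.00067622,
       -0.00219373]), 'tau': array([ 3.87271484e-04, -4.80622923e+01,  2.98534209e+01,  1.94789824e-02,
       -8.55444841e-05,  1.10518101e-05]), 'tcp_pos': array([ 0.13480526, -0.55843414,  0.23038945]), 'orientation': array([-9.37565408e-04,  9.92999579e-01,  1.18114169e-01,  1.21149541e-05]), 'wrist_force': array([-0.55106822, -0.29922849,  0.95798562]), 'ft_torque': array([ 0.05310538,  0.05764384, -0.00423687]), 'grip_force': 0.0, 'finger_gap': 0.08525307743150315}
side [[461.8, 0.0, 284.5], [0.0, 461.8, 204.6], [0.0, 0.0, 1.0]] [[-0.009, -1.0, -0.021, 0.173], [-0.415, 0.023, -0.91, 0.299], [0.91, 0.001, -0.415, 1.346], [0.0, 0.0, 0.0, 1.0]]
top [[452.9, 0.0, 281.2], [0.0, 452.9, 209.7], [0.0, 0.0, 1.0]] [[-0.036, -0.999, -0.005, 0.173], [-0.948, 0.035, -0.316, 0.508], [0.316, -0.007, -0.949, 1.49], [0.0, 0.0, 0.0, 1.0]]
```

View pics/top0.png

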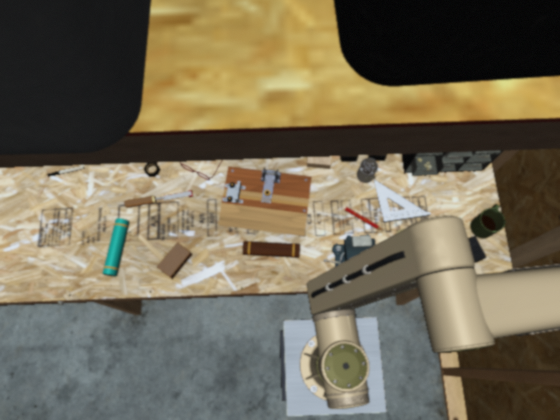

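View pics/side0.png

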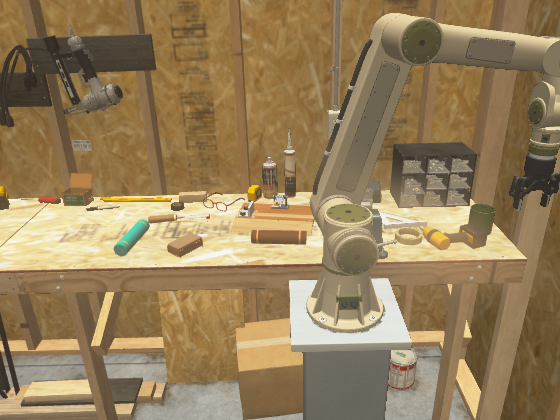

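In the top picture, two things are shaped like the head. The dark brown round with bands at about (272,249) lies before the ramp. The turquoise round is at (115,247) and is excluded by its colour. The jig is at cols 222–312, rows 168–235, with the stop at (232,190) and the plate at (268,185). I'll confirm with an enlarged crop.

```bash
cat > h.py <<'E'
import numpy as np,cv2
def ray(d,u,v,z):
    R=d["view"][:3,:3];t=d["view"][:3,3];c=-R.T@t
    r=R.T@np.linalg.inv(d["camera_matrix"])@np.array([u,v,1.]);return c+r*(z-c[2])/r[2]
def proj(d,p):
    q=d["camera_matrix"]@(d["view"]@np.append(p,1))[:3];return q[:2]/q[2]
E
python3 - <<'E'
from h import *
a=np.load("top0.npz")["color"][155:265,205:325]
b=np.load("side0.npz")["color"][180:260,210:330]
a=cv2.resize(a,None,fx=5,fy=5,interpolation=cv2.INTER_CUBIC)
cv2.imwrite("pics/topc.png",a)
cv2.imwrite("pics/sidec.png",cv2.resize(b,None,fx=6,fy=6,interpolation=cv2.INTER_CUBIC))
E
```

```text
(no output)
```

View pics/topc.png

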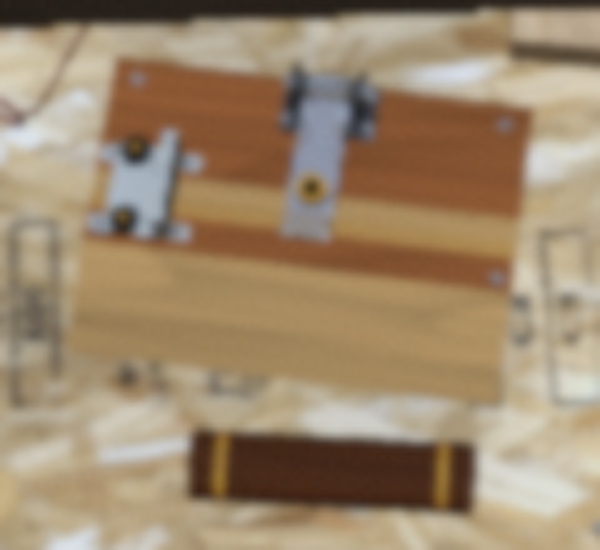

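View pics/sidec.png

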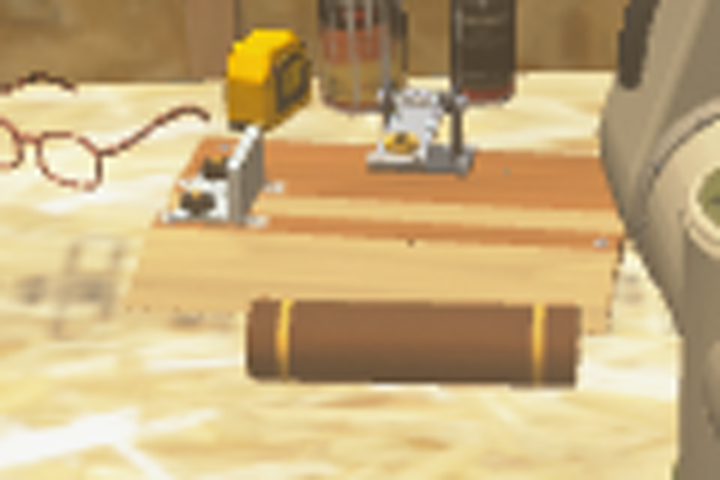

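The crop confirms the brown banded head, at top pixels u 243–300 and v 241–257. The stop is on the left (+y) and the bush is at crop (312,187).

Run:
```python
from h import *
d=np.load("top0.npz");s=np.load("side0.npz")
px=lambda x,y:(205+(x+.5)/5-.5,155+(y+.5)/5-.5)
# (crop px, z, jig xy)
P=[((120,58),.02,(.105,.165)),((530,110),.02,(.105,-.150)),((68,352),0,(-.122,.165)),((500,403),0,(-.122,-.150)),((500,288),.02,(-.042,-.150)),
 ((518,217),.02,(.015,-.15)),((510,258),.02,(-.015,-.15)),((312,187),.074,(0,0))]
W=np.array([ray(d,*px(*p),z)[:2] for p,z,_ in P]);J=np.array([j for *_,j in P])
A=W-W.mean(0);B=J-J.mean(0)
th=np.arctan2((B[:,0]*A[:,1]-B[:,1]*A[:,0]).sum(),(A*B).sum())
R=np.array([[np.cos(th),-np.sin(th)],[np.sin(th),np.cos(th)]]);t=W.mean(0)-R@J.mean(0)
print("jig",t,th);print(((W-t)@R-J).round(4).tolist())
inj=lambda p:((p[:2]-t)@R).round(4)
# stop face top edge (z=.064): crop (180,130)-(163,236)?
for q in((176,130),(160,236)):print("stop",inj(ray(d,*px(*q),.064)))
for nm,c,roi in(("top",d,(225,262,235,310)),("side",s,(226,246,245,312))):
    im=c["color"];m=np.zeros(im.shape[:2],np.uint8);a,b,e,f=roi
    h=cv2.cvtColor(im,cv2.COLOR_BGR2HSV);m[a:b,e:f]=(h[a:b,e:f,2]<(115 if nm=="top" else 150))
    cs,_=cv2.findContours(m,0,1);k=max(cs,key=cv2.contourArea);r=cv2.minAreaRect(k);bp=cv2.boxPoints(r)
    print(nm,r,bp.round(1).tolist())
    ctr=ray(c,*r[0],.025);print(" ctr",ctr,"jig",inj(ctr))
    bs=sorted(bp.tolist());L=np.mean(bs[:2],0);Rr=np.mean(bs[2:],0)
    l=ray(c,*L,.025);q=ray(c,*Rr,.025);print(" ends",l,q,"len",np.linalg.norm(l-q),"yaw of axis",np.arctan2(-(l-q)[0],(l-q)[1]),inj(l),inj(q))
np.savez("jig.npz",t=t,th=th)
```

```text
jig [0.58447157 0.20380109] -0.16480292862661114
[[-0.0011, -0.0052], [-0.004, 0.001], [0.0004, -0.0024], [0.0023, -0.0025], [0.0022, 0.0075], [0.0011, 0.0006], [-0.0011, 0.0028], [0.0002, -0.0017]]
stop [0.0348 0.1022]
stop [-0.0465  0.1008]
top ((271.0, 249.0), (14.0, 42.0), 90.0) [[250.0, 242.0], [292.0, 242.0], [292.0, 256.0], [250.0, 256.0]]
 ctr [0.38899806 0.19477851 0.025     ] jig [-0.1913 -0.041 ]
 ends [0.39170435 0.26838928 0.025     ] [0.38629297 0.12120024 0.025     ] len 0.1472884751221171 yaw of axis -0.03674826742059304 [-0.2008  0.0321] [-0.1819 -0.114 ]
side ((278.0, 237.0), (12.0, 54.0), 90.0) [[251.0, 231.0], [305.0, 231.0], [305.0, 243.0], [251.0, 243.0]]
 ctr [0.39132467 0.19274824 0.025     ] jig [-0.1887 -0.0426]
 ends [0.39610384 0.2919478  0.025     ] [0.38657042 0.0940659  0.025     ] len 0.1981114132319615 yaw of axis -0.048140061062918064 [-0.2003  0.056 ] [-0.1772 -0.1407]
```

```bash
cat >> h.py <<'E'
from scipy.spatial.transform import Rotation as Ro
_j=np.load("jig.npz");T=_j["t"];TH=float(_j["th"])
Rz=Ro.from_euler("z",TH).as_matrix()
def inj(p): return Rz.T@(np.asarray(p,float)-[*T,0])
def w(x,y,z): return Rz@np.array([x,y,z])+[*T,0]
def tgt(tilt,yaw=None):  # tool x along jig x, tilted so body leans back
    yaw=TH if yaw is None else yaw
    return Ro.from_euler("z",yaw)*Ro.from_matrix(np.diag([1.,-1,-1]))*Ro.from_euler("y",tilt)
def st():
    from workcell import env
    s=env.get_state();q=s["orientation"];return s,np.array(s["tcp_pos"]),Ro.from_quat([q[1],q[2],q[3],q[0]])
def rel(p,R):
    s,p0,R0=st();return (R0.inv().apply(p-p0)*1000).round(1).tolist(),(R0.inv()*R).as_rotvec().round(3).tolist()
E
python3 - <<'E'
from h import *
d=np.load("top0.npz");px=lambda x,y:(205+(x+.5)/5-.5,155+(y+.5)/5-.5)
l=ray(d,*px(191,464),.025);q=ray(d,*px(474,477),.025);c=(l+q)/2
print(l,q,np.linalg.norm(l-q),"yaw",np.arctan2(-(l-q)[0],(l-q)[1]),"jig",inj(l),inj(q),inj(c))
for p,a in(((.47,-.2,.24),0),):print(rel(np.array(p),tgt(a)))
print("goal behind head",w(-.26,-.022,.15))
E
```

```text
[0.39838987 0.29358368 0.025     ] [0.3817557  0.09545384 0.025     ] 0.19882687708741875 yaw -0.08375949156994161 jig [-0.19828997  0.05803792  0.025     ] [-0.18219399 -0.14013636  0.025     ] [-0.19024198 -0.04104922  0.025     ]
([409.9, -269.9, -8.9], [-0.002, 0.0, 0.402])
goal behind head [0.32438511 0.22475424 0.15      ]
```

Request:
{"api": "apply_moves", "payload": {"rows": [{"xyz": [41, -27, -1], "turn": [0, 0, 0.04], "grip": 1}, {"xyz": [82, -54, -2], "turn": [0, 0, 0.08], "grip": 1}, {"xyz": [123, -81, -3], "turn": [0, 0, 0.12], "grip": 1}, {"xyz": [164, -108, -4], "turn": [0, 0, 0.16], "grip": 1}, {"xyz": [205, -135, -5], "turn": [0, 0, 0.2], "grip": 1}, {"xyz": [246, -162, -6], "turn": [0, 0, 0.24], "grip": 1}, {"xyz": [287, -189, -7], "turn": [0, 0, 0.28], "grip": 1}, {"xyz": [328, -216, -8], "turn": [0, 0, 0.32], "grip": 1}, {"xyz": [369, -243, -9], "turn": [0, 0, 0.36], "grip": 1}, {"xyz": [410, -270, -9], "turn": [0, 0, 0.4], "grip": 1}, {"xyz": [410, -270, -9], "turn": [0, 0, 0.4], "grip": 1}]}}

```text
clock: 1.02
tcp_pos: [0.4486, -0.2223, 0.2398]
orientation: [0.0, 0.997, -0.082, -0.0]
wrist_force: [0.2, -0.6, -0.2]
finger_gap: 0.0855
grip_force: 0.0
```

Run:
```python
from h import *
s,p,R=st();print(s["clock"],p,s["wrist_force"])
print(rel(w(-.25,-.022,.15),tgt(0.3)))
```

```text
1.0167 [ 0.44863653 -0.22226091  0.23978945] [ 0.18399038 -0.55591394 -0.1721736 ]
([-185.9, -420.6, 89.8], [0.0, 0.3, -0.0])
```

Request:
{"api": "apply_moves", "payload": {"rows": [{"xyz": [-16, -37, 0], "turn": [0, 0, 0], "grip": 1}, {"xyz": [-32, -74, 0], "turn": [0, 0.02, 0], "grip": 1}, {"xyz": [-48, -111, 0], "turn": [0, 0.05, 0], "grip": 1}, {"xyz": [-64, -148, 5], "turn": [0, 0.08, 0], "grip": 1}, {"xyz": [-80, -185, 15], "turn": [0, 0.11, 0], "grip": 1}, {"xyz": [-96, -222, 25], "turn": [0, 0.14, 0], "grip": 1}, {"xyz": [-112, -259, 35], "turn": [0, 0.17, 0], "grip": 1}, {"xyz": [-128, -296, 45], "turn": [0, 0.2, 0], "grip": 1}, {"xyz": [-144, -333, 55], "turn": [0, 0.23, 0], "grip": 1}, {"xyz": [-160, -370, 65], "turn": [0, 0.26, 0], "grip": 1}, {"xyz": [-176, -400, 80], "turn": [0, 0.28, 0], "grip": 1}, {"xyz": [-186, -420, 90], "turn": [0, 0.3, 0], "grip": 1}]}}

```text
clock: 2.02
tcp_pos: [0.3335, 0.043, 0.172]
orientation: [-0.002, 0.987, -0.064, 0.15]
wrist_force: [0.1, 0.8, -0.1]
finger_gap: 0.0853
grip_force: 0.0
```

Request:
{"api": "apply_moves", "payload": {"rows": [{"xyz": [0, 0, 0], "turn": [0, 0, 0], "grip": 1}, {"xyz": [0, 0, 0], "turn": [0, 0, 0], "grip": 1}]}}

```text
clock: 2.18
tcp_pos: [0.3339, 0.0428, 0.1724]
orientation: [-0.002, 0.987, -0.064, 0.149]
wrist_force: [-0.0, -0.7, 0.1]
finger_gap: 0.0857
grip_force: 0.0
```

Run:
```python
from h import *
from workcell import imaging
s,p,R=st();print(s["clock"],p,inj(p),R.apply([0,0,1]),R.apply([1,0,0]),s["wrist_force"],s["joint_pos"])
a=imaging.read_camera("top");b=imaging.read_camera("side")
o=np.hstack([cv2.resize(a["color"][140:290,190:340],None,fx=2.6,fy=2.6,interpolation=2),cv2.resize(b["color"][120:270,210:360],None,fx=2.6,fy=2.6,interpolation=2)])
cv2.imwrite("pics/c1.png",o)
for z in (.025,.06,.04): print(rel(w(-.25,-.022,z),tgt(0.3)))
```

```text
2.1833 [0.33386203 0.04284439 0.17244045] [-0.22080773 -0.19989034  0.17244045] [ 0.29516167 -0.0158824  -0.95531531] [ 0.94711763 -0.12687622  0.29473821] [-0.04775899 -0.7329461   0.07751888] [-0.13420577 -0.39773388 -0.82158411  0.84778797  0.02375625  3.14060028]
([-68.2, -175.6, 138.5], [-0.033, -0.0, 0.03])
([-57.8, -176.4, 105.1], [-0.033, -0.0, 0.03])
([-63.7, -175.9, 124.2], [-0.033, -0.0, 0.03])
```

View pics/c1.png

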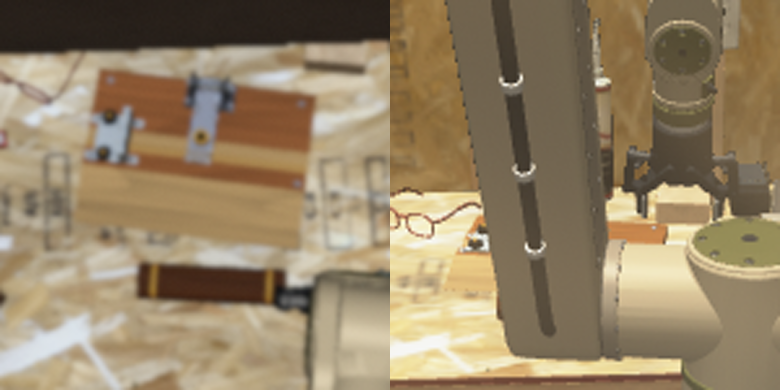

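The picture shows the gripper to the right of the head, about (295,298) in the left half. Joint 6 is at its limit, so I'll use the mirrored orientation, a half turn about z.

Request:
{"api": "apply_moves", "payload": {"rows": [{"xyz": [0, 0, 0], "turn": [0, -0.1, 0], "grip": 1}, {"xyz": [0, 0, 0], "turn": [0, -0.2, 0], "grip": 1}, {"xyz": [0, 0, 0], "turn": [0, -0.3, 0], "grip": 1}]}}

```text
clock: 2.53
tcp_pos: [0.336, 0.0425, 0.174]
orientation: [-0.011, 0.998, -0.063, 0.0]
wrist_force: [0.9, 0.5, 0.4]
finger_gap: 0.0855
grip_force: 0.0
```

Request:
{"api": "apply_moves", "payload": {"rows": [{"xyz": [0, 0, 0], "turn": [0, 0, -0.12], "grip": 1}, {"xyz": [0, 0, 0], "turn": [0, 0, -0.24], "grip": 1}, {"xyz": [0, 0, 0], "turn": [0, 0, -0.36], "grip": 1}, {"xyz": [0, 0, 0], "turn": [0, 0, -0.48], "grip": 1}, {"xyz": [0, 0, 0], "turn": [0, 0, -0.6], "grip": 1}, {"xyz": [0, 0, 0], "turn": [0, 0, -0.72], "grip": 1}, {"xyz": [0, 0, 0], "turn": [0, 0, -0.84], "grip": 1}, {"xyz": [0, 0, 0], "turn": [0, 0, -0.96], "grip": 1}, {"xyz": [0, 0, 0], "turn": [0, 0, -1.08], "grip": 1}, {"xyz": [0, 0, 0], "turn": [0, 0, -1.2], "grip": 1}, {"xyz": [0, 0, 0], "turn": [0, 0, -1.32], "grip": 1}, {"xyz": [0, 0, 0], "turn": [0, 0, -1.44], "grip": 1}]}}

```text
clock: 3.53
tcp_pos: [0.3361, 0.0424, 0.1731]
orientation: [-0.008, 0.79, 0.613, 0.008]
wrist_force: [-0.6, 0.0, -0.1]
finger_gap: 0.0857
grip_force: 0.0
```

```bash
cat >> h.py <<'E'
def tg2(tilt): return Ro.from_euler("z",TH+np.pi)*Ro.from_matrix(np.diag([1.,-1,-1]))*Ro.from_euler("y",-tilt)
E
python3 - <<'E'
from h import *
s,p,R=st();print(s["clock"],inj(p),s["joint_pos"])
print(rel(w(-.25,-.022,.15),tg2(0)))
E
```

```text
3.5333 [-0.21857577 -0.19996551  0.17309644] [-0.13339983 -0.12284156 -0.5881972   1.10531694  0.02239918  1.68894602]
([174.0, -46.7, 27.1], [0.017, -0.019, -1.657])
```

Request:
{"api": "apply_moves", "payload": {"rows": [{"xyz": [15, -4, 2], "turn": [0, 0, -0.12], "grip": 1}, {"xyz": [29, -8, 4], "turn": [0, 0, -0.24], "grip": 1}, {"xyz": [44, -12, 6], "turn": [0, 0, -0.36], "grip": 1}, {"xyz": [58, -16, 8], "turn": [0, 0, -0.48], "grip": 1}, {"xyz": [73, -20, 10], "turn": [0, 0, -0.6], "grip": 1}, {"xyz": [87, -24, 12], "turn": [0, 0, -0.72], "grip": 1}, {"xyz": [102, -28, 14], "turn": [0, 0, -0.84], "grip": 1}, {"xyz": [116, -32, 16], "turn": [0, 0, -0.96], "grip": 1}, {"xyz": [131, -36, 18], "turn": [0, 0, -1.08], "grip": 1}, {"xyz": [145, -40, 20], "turn": [0, 0, -1.2], "grip": 1}, {"xyz": [160, -44, 22], "turn": [0, 0, -1.32], "grip": 1}, {"xyz": [174, -47, 25], "turn": [0, 0, -1.44], "grip": 1}]}}

```text
clock: 4.53
tcp_pos: [0.3348, 0.2248, 0.1519]
orientation: [-0.001, 0.19, 0.982, 0.011]
wrist_force: [0.1, 0.2, 0.3]
finger_gap: 0.0852
grip_force: 0.0
```

Run:
```python
from h import *
s,p,R=st();print(s["clock"],inj(p),s["joint_pos"])
print(rel(w(-.25,-.022,.11),tg2(0.3)))
```

```text
4.5333 [-0.24971355 -0.02023374  0.15194854] [ 0.37655148  0.01472477 -0.51537583  1.0293824   0.01978535  0.75873138]
([-0.3, -2.7, 41.9], [-0.01, -0.302, -0.219])
```

Request:
{"api": "apply_moves", "payload": {"rows": [{"xyz": [0, -1, 14], "turn": [0, -0.1, -0.073], "grip": 1}, {"xyz": [0, -2, 28], "turn": [0, -0.2, -0.146], "grip": 1}, {"xyz": [0, -3, 42], "turn": [0, -0.3, -0.219], "grip": 1}, {"xyz": [0, -3, 42], "turn": [0, -0.3, -0.219], "grip": 1}, {"xyz": [0, -3, 42], "turn": [0, -0.3, -0.219], "grip": 1}]}}

```text
clock: 4.95
tcp_pos: [0.3305, 0.2215, 0.1086]
orientation: [0.144, 0.084, 0.986, -0.018]
wrist_force: [0.8, 0.2, -0.2]
finger_gap: 0.0851
grip_force: 0.0
```

Run:
```python
from h import *
s,p,R=st();print(s["clock"],inj(p),s["joint_pos"],Rz.T@R.apply([0,0,1]),Rz.T@R.apply([1,0,0]))
print(rel(w(-.25,-.022,.01),tg2(0.3)))
```

```text
4.95 [-0.25343149 -0.02416205  0.10861622] [ 0.53726456 -0.09385107 -0.77917115  0.66829258 -0.19721192  0.6852556 ] [ 0.28786716 -0.01313952 -0.95758021] [-0.95764837  0.0028248  -0.28792641]
([25.1, 3.3, 95.4], [-0.013, -0.008, -0.003])
```

Request:
{"api": "apply_moves", "payload": {"rows": [{"xyz": [6, 1, 24], "turn": [0, 0, 0], "grip": 1}, {"xyz": [12, 2, 48], "turn": [0, 0, 0], "grip": 1}, {"xyz": [19, 3, 72], "turn": [0, 0, 0], "grip": 1}, {"xyz": [25, 3, 93], "turn": [0, 0, 0], "grip": 1}, {"xyz": [25, 3, 93], "turn": [0, 0, 0], "grip": 1}]}}

```text
clock: 5.37
tcp_pos: [0.3373, 0.223, 0.0118]
orientation: [0.145, 0.086, 0.986, -0.018]
wrist_force: [-1.2, 0.1, -0.1]
finger_gap: 0.0855
grip_force: 0.0
```

Run:
```python
from h import *
from workcell import imaging
s,p,R=st();print(s["clock"],inj(p),s["joint_pos"],Rz.T@R.apply([0,0,1]),s["wrist_force"])
a=imaging.read_camera("top");b=imaging.read_camera("side")
o=np.hstack([cv2.resize(a["color"][140:290,190:340],None,fx=2.6,fy=2.6,interpolation=2),cv2.resize(b["color"][120:270,210:360],None,fx=2.6,fy=2.6,interpolation=2)])
cv2.imwrite("pics/c2.png",o)
print(rel(w(-.20,-.022,.012),tg2(0.3)))
```

```text
5.3667 [-0.24693095 -0.02155657  0.01181712] [ 0.5314187   0.0784433  -0.91844186  0.35551683 -0.19669386  0.68348552] [ 0.28836584 -0.01367483 -0.95742266] [-1.16349962  0.1284105  -0.05551632]
([-43.4, -0.8, 15.7], [-0.012, -0.004, -0.006])
```

View pics/c2.png

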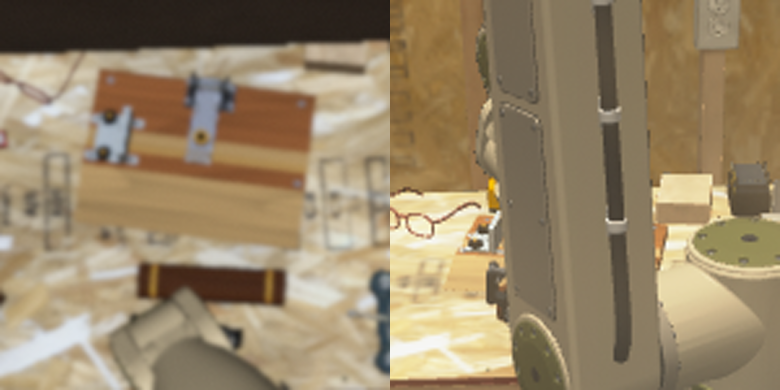

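The picture shows the fingers down behind the head, with the arm at about (180,330) in the left half and the head undisturbed. Now I push it toward the ramp.

Request:
{"api": "apply_moves", "payload": {"rows": [{"xyz": [-6, 0, 1.6], "turn": [-0.012, -0.004, -0.006], "grip": 1}, {"xyz": [-12, 0, 3.3], "turn": [-0.012, -0.004, -0.006], "grip": 1}, {"xyz": [-18, 0, 4.9], "turn": [-0.012, -0.004, -0.006], "grip": 1}, {"xyz": [-24, 0, 6.6], "turn": [-0.012, -0.004, -0.006], "grip": 1}, {"xyz": [-30, -1, 8.2], "turn": [-0.012, -0.004, -0.006], "grip": 1}, {"xyz": [-36, -1, 9.8], "turn": [-0.012, -0.004, -0.006], "grip": 1}, {"xyz": [-42, -1, 11.5], "turn": [-0.012, -0.004, -0.006], "grip": 1}, {"xyz": [-48, -1, 13.1], "turn": [-0.012, -0.004, -0.006], "grip": 1}, {"xyz": [-54, -1, 14.8], "turn": [-0.012, -0.004, -0.006], "grip": 1}, {"xyz": [-60, -1, 16.4], "turn": [-0.012, -0.004, -0.006], "grip": 1}, {"xyz": [-66, -1, 18], "turn": [-0.012, -0.004, -0.006], "grip": 1}, {"xyz": [-72, -1, 19.7], "turn": [-0.012, -0.004, -0.006], "grip": 1}]}}

```text
clock: 6.47
tcp_pos: [0.4098, 0.2092, 0.0155]
orientation: [0.149, 0.08, 0.985, -0.012]
wrist_force: [-0.1, 0.3, 0.4]
finger_gap: 0.0856
grip_force: 0.1
```

```bash
cat > look.py <<'E'
from h import *
from workcell import imaging
def headm(show=None,v=85):
    a=imaging.read_camera("top");im=a["color"]
    m=np.zeros(im.shape[:2],np.uint8);h=cv2.cvtColor(im,cv2.COLOR_BGR2HSV)
    m[170:262,220:320]=((h[...,2]<v)&(h[...,1]>100))[170:262,220:320]
    n,l,stt,c=cv2.connectedComponentsWithStats(m)
    for i in range(1,n):
        if stt[i,4]>80: print("blob",stt[i].tolist(),c[i].round(1))
    if show: cv2.imwrite(show,cv2.resize(im[140:290,190:340],None,fx=4,fy=4,interpolation=2))
    return a
E
python3 - <<'E'
from look import *
s,p,R=st();print(s["clock"],inj(p),s["joint_pos"],Rz.T@R.apply([0,0,1]),Rz.T@s["wrist_force"])
headm("pics/c3.png")
E
```

```text
6.4667 [-0.17318342 -0.02336604  0.01554944] [ 0.40148901  0.14176701 -0.83503015  0.338415   -0.1592833   0.54377141] [ 2.95740867e-01  6.66986454e-05 -9.55268201e-01] [-0.15860878  0.31091587  0.3653428 ]
blob [275, 230, 17, 13, 169] [284.3 235.7]
```

View pics/c3.png

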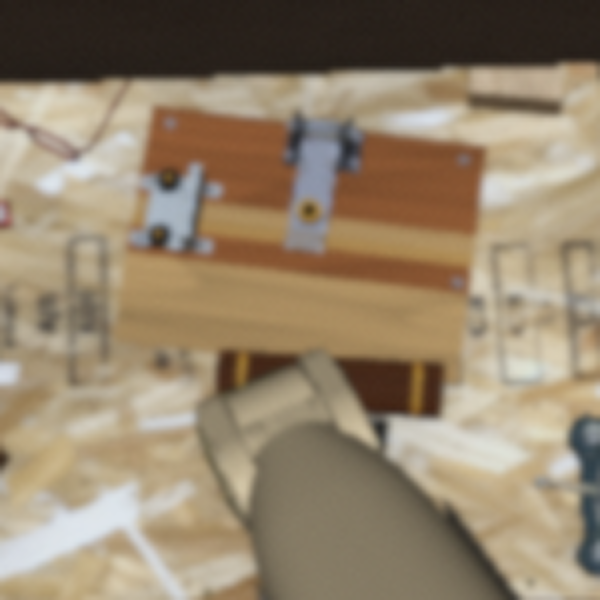

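The head is lying at the ramp foot, crop (218–440, 350–415), still yawed about 0.06 rad from the jig. I'll keep pushing up the ramp so that both fingers square it.

Request:
{"api": "apply_moves", "payload": {"rows": [{"xyz": [-6.1, 0, 1.2], "turn": [0, 0, 0], "grip": 1}, {"xyz": [-12.2, 0, 2.4], "turn": [0, 0, 0], "grip": 1}, {"xyz": [-18.3, 0, 3.2], "turn": [0, 0, 0], "grip": 1}, {"xyz": [-24.4, 0, 4], "turn": [0, 0, 0], "grip": 1}, {"xyz": [-30.5, 0, 4.6], "turn": [0, 0, 0], "grip": 1}, {"xyz": [-36.6, 0, 5.2], "turn": [0, 0, 0], "grip": 1}, {"xyz": [-42.7, 0, 6], "turn": [0, 0, 0], "grip": 1}, {"xyz": [-48.8, 0, 6.7], "turn": [0, 0, 0], "grip": 1}, {"xyz": [-54.9, 0, 7.4], "turn": [0, 0, 0], "grip": 1}, {"xyz": [-61, 0, 8.1], "turn": [0, 0, 0], "grip": 1}, {"xyz": [-67.2, 0, 8.9], "turn": [0, 0, 0], "grip": 1}, {"xyz": [-73.4, 0, 9.7], "turn": [0, 0, 0], "grip": 1}]}}

```text
clock: 7.52
tcp_pos: [0.4805, 0.1974, 0.0281]
orientation: [0.148, 0.08, 0.986, -0.012]
wrist_force: [-7.7, 1.8, 7.2]
finger_gap: 0.0855
grip_force: 4.4
```

Run:
```python
from look import *
s,p,R=st();print(s["clock"],inj(p),Rz.T@R.apply([0,0,1]),Rz.T@R.apply([0,1,0]),Rz.T@s["wrist_force"])
headm("pics/c4.png")
```

```text
7.5167 [-0.10153739 -0.02333656  0.02808038] [ 2.94054286e-01  7.81083564e-05 -9.55788717e-01] [-2.62022878e-03  9.99996305e-01 -7.24408461e-04] [-7.92565246  0.55331088  7.18621274]
blob [283, 212, 12, 14, 112] [289.3 217.6]
```

View pics/c4.png

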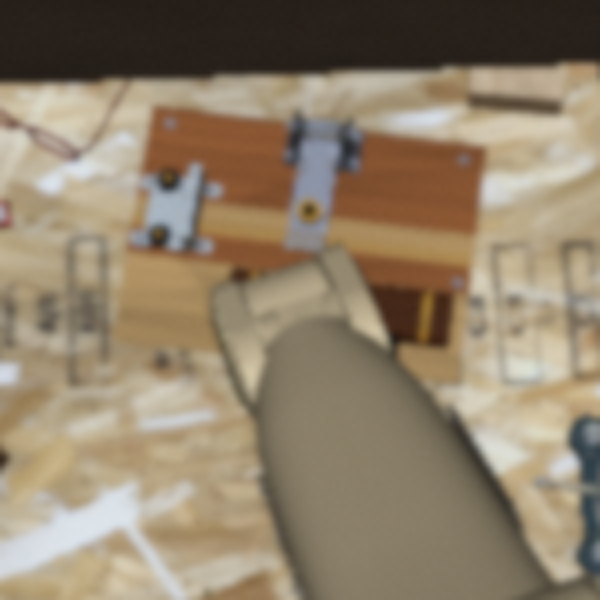

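Request:
{"api": "apply_moves", "payload": {"rows": [{"xyz": [0, 0, 0], "turn": [0, 0, 0], "grip": 1}, {"xyz": [0, 0, 0], "turn": [0, 0, 0], "grip": 1}]}}

```text
clock: 7.73
tcp_pos: [0.4813, 0.1974, 0.028]
orientation: [0.149, 0.08, 0.985, -0.012]
wrist_force: [-0.9, 1.0, 0.3]
finger_gap: 0.0854
grip_force: 0.4
```

Run:
```python
from look import *
s,p,R=st();print(s["clock"],inj(p),Rz.T@s["wrist_force"],Rz.T@s["ft_torque"],s["grip_force"])
a=dict(np.load("top0.npz"))
for q in((449,319),(450,290),(445,348),(240,275)):print(inj(ray(a,190+(q[0]+.5)/4-.5,140+(q[1]+.5)/4-.5,.04)))
```

```text
7.7333 [-0.10074335 -0.02327095  0.02795755] [-1.09733631  0.83178714  0.25540847] [ 0.02477032  0.4675725  -0.03434279] 0.4040560405701399
[-0.07423539 -0.13583587  0.04      ]
[-0.04724628 -0.1336228   0.04      ]
[-0.10127772 -0.13540192  0.04      ]
[-0.05712646  0.05422451  0.04      ]
```

Request:
{"api": "apply_moves", "payload": {"rows": [{"xyz": [-2.9, 0, 0.9], "turn": [0, 0, 0], "grip": 1}, {"xyz": [-5.8, 0, 1.8], "turn": [0, 0, 0], "grip": 1}, {"xyz": [-8.7, 0, 2.7], "turn": [0, 0, 0], "grip": 1}, {"xyz": [-11.6, 0, 3.6], "turn": [0, 0, 0], "grip": 1}, {"xyz": [-14.5, 0, 4.5], "turn": [0, 0, 0], "grip": 1}, {"xyz": [-17.4, 0, 5.3], "turn": [0, 0, 0], "grip": 1}, {"xyz": [-20.3, 0, 6.2], "turn": [0, 0, 0], "grip": 1}, {"xyz": [-23.2, 0, 7.1], "turn": [0, 0, 0], "grip": 1}, {"xyz": [-26, 0, 8], "turn": [0, 0, 0], "grip": 1}, {"xyz": [-28.7, 0, 8.9], "turn": [0, 0, 0], "grip": 1}, {"xyz": [-28.7, 0, 8.9], "turn": [0, 0, 0], "grip": 1}]}}

```text
clock: 8.65
tcp_pos: [0.5126, 0.1925, 0.0285]
orientation: [0.15, 0.081, 0.985, -0.012]
wrist_force: [0.4, -0.1, 0.1]
finger_gap: 0.0857
grip_force: 0.0
```

Run:
```python
from look import *
s,p,R=st();print(s["clock"],inj(p),Rz.T@s["wrist_force"],Rz.T@s["ft_torque"],Rz.T@R.apply([0,1,0]))
headm("pics/c5.png")
```

```text
8.65 [-0.06902315 -0.02288962  0.02848296] [ 0.40629719 -0.01283676  0.05166069] [-0.02774283  0.29628187  0.04934664] [-1.34827796e-03  9.99999091e-01  3.37145818e-05]
blob [285, 202, 11, 14, 109] [290.6 207.7]
```

View pics/c5.png

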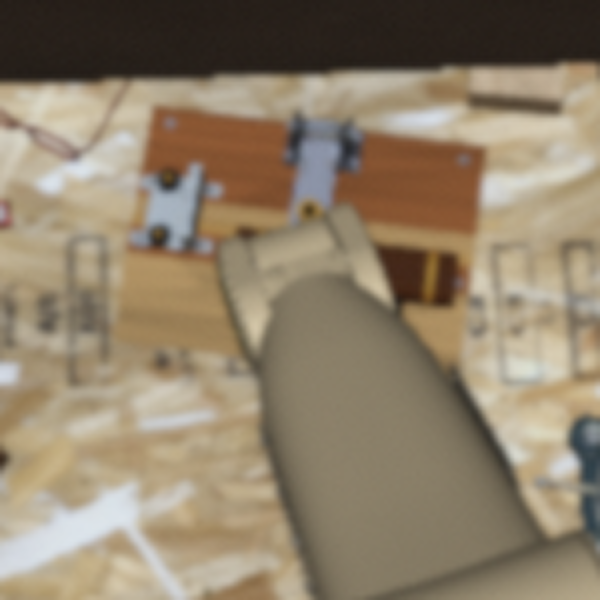

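The head is on the bed, with its right end at crop (455,275), near the nose. The contact force is about zero. Now I push in short, force-checked steps.

Request:
{"api": "apply_moves", "payload": {"rows": [{"xyz": [-1.6, 0, 0.5], "turn": [0, 0, 0], "grip": 1}, {"xyz": [-3.2, 0, 1.0], "turn": [0, 0, 0], "grip": 1}, {"xyz": [-4.8, 0, 1.5], "turn": [0, 0, 0], "grip": 1}, {"xyz": [-6.4, 0, 2], "turn": [0, 0, 0], "grip": 1}, {"xyz": [-8, 0, 2.5], "turn": [0, 0, 0], "grip": 1}, {"xyz": [-9.6, 0, 3], "turn": [0, 0, 0], "grip": 1}]}}

```text
clock: 9.2
tcp_pos: [0.5182, 0.191, 0.0267]
orientation: [0.147, 0.08, 0.986, -0.013]
wrist_force: [-7.0, 1.4, 2.5]
finger_gap: 0.0851
grip_force: 3.7
```

Request:
{"api": "apply_moves", "payload": {"rows": [{"xyz": [-1.6, 0, 0.5], "turn": [0, 0, 0], "grip": 1}, {"xyz": [-3.2, 0, 1.0], "turn": [0, 0, 0], "grip": 1}, {"xyz": [-4.8, 0, 1.5], "turn": [0, 0, 0], "grip": 1}]}}

```text
clock: 9.45
tcp_pos: [0.5226, 0.1901, 0.0264]
orientation: [0.146, 0.08, 0.986, -0.013]
wrist_force: [-7.6, 1.3, 1.7]
finger_gap: 0.0851
grip_force: 3.6
```

Run:
```python
from look import *
s,p,R=st();print(s["clock"],inj(p),Rz.T@s["wrist_force"],Rz.T@s["ft_torque"],Rz.T@R.apply([0,1,0]))
```

```text
9.45 [-0.05879774 -0.02365462  0.0263696 ] [-7.69658111  0.0320835   1.73808084] [0.05166414 1.43845406 0.02549854] [-0.00327234  0.99999347 -0.00153198]
```

Request:
{"api": "apply_moves", "payload": {"rows": [{"xyz": [-1.3, 0, 0.4], "turn": [0, 0, 0], "grip": 1}, {"xyz": [-2.6, 0, 0.8], "turn": [0, 0, 0], "grip": 1}, {"xyz": [-3.9, 0, 1.2], "turn": [0, 0, 0], "grip": 1}, {"xyz": [-5.2, 0, 1.6], "turn": [0, 0, 0], "grip": 1}]}}

```text
clock: 9.78
tcp_pos: [0.5288, 0.1892, 0.0268]
orientation: [0.147, 0.08, 0.986, -0.013]
wrist_force: [-5.8, 0.5, 2.0]
finger_gap: 0.0855
grip_force: 2.7
```

Request:
{"api": "apply_moves", "payload": {"rows": [{"xyz": [-1.3, 0, 0.4], "turn": [0, 0, 0], "grip": 1}, {"xyz": [-2.6, 0, 0.8], "turn": [0, 0, 0], "grip": 1}]}}

```text
clock: 9.95
tcp_pos: [0.5319, 0.1888, 0.027]
orientation: [0.147, 0.08, 0.986, -0.013]
wrist_force: [-5.7, 1.0, 1.6]
finger_gap: 0.0853
grip_force: 2.5
```

Request:
{"api": "apply_moves", "payload": {"rows": [{"xyz": [-1.3, 0, 0.4], "turn": [0, 0, 0], "grip": 1}, {"xyz": [-2.6, 0, 0.8], "turn": [0, 0, 0], "grip": 1}]}}

```text
clock: 10.12
tcp_pos: [0.5355, 0.1883, 0.0274]
orientation: [0.148, 0.08, 0.986, -0.013]
wrist_force: [-4.3, 0.3, 2.0]
finger_gap: 0.0854
grip_force: 2.4
```

Run:
```python
from look import *
s,p,R=st();print(s["clock"],inj(p),Rz.T@s["wrist_force"],Rz.T@s["ft_torque"],Rz.T@R.apply([0,1,0]))
```

```text
10.1167 [-0.04581112 -0.0233214   0.02741217] [-4.31351303 -0.40819616  2.03549718] [-0.01248464  1.02950166  0.03867175] [-2.33520079e-03  9.99996780e-01 -9.93238486e-04]
```

Request:
{"api": "apply_moves", "payload": {"rows": [{"xyz": [-1.3, 0, 0.4], "turn": [0, 0, 0], "grip": 1}, {"xyz": [-2.6, 0, 0.8], "turn": [0, 0, 0], "grip": 1}]}}

```text
clock: 10.28
tcp_pos: [0.539, 0.1879, 0.0279]
orientation: [0.149, 0.08, 0.986, -0.012]
wrist_force: [-4.6, 0.9, 1.6]
finger_gap: 0.0854
grip_force: 2.3
```

Request:
{"api": "apply_moves", "payload": {"rows": [{"xyz": [-1.3, 0, 0.4], "turn": [0, 0, 0], "grip": 1}, {"xyz": [-2.6, 0, 0.8], "turn": [0, 0, 0], "grip": 1}]}}

```text
clock: 10.45
tcp_pos: [0.5425, 0.1875, 0.0283]
orientation: [0.149, 0.08, 0.985, -0.012]
wrist_force: [-3.4, -0.1, 2.3]
finger_gap: 0.0856
grip_force: 1.6
```

Run:
```python
from look import *
s,p,R=st();print(s["clock"],inj(p),Rz.T@s["wrist_force"],Rz.T@s["ft_torque"])
a=headm("pics/c6.png")
```

```text
10.45 [-0.03876527 -0.0229766   0.02825244] [-3.35648359 -0.67677277  2.25774071] [-0.0196301   0.74167886  0.06321022]
blob [287, 195, 10, 14, 99] [292.3 200.5]
```

Request:
{"api": "apply_moves", "payload": {"rows": [{"xyz": [-1, 0, 0.3], "turn": [0, 0, 0], "grip": 1}, {"xyz": [-1.9, 0, 0.6], "turn": [0, 0, 0], "grip": 1}]}}

```text
clock: 10.67
tcp_pos: [0.5446, 0.1872, 0.0284]
orientation: [0.15, 0.081, 0.985, -0.012]
wrist_force: [-3.1, 1.2, 0.9]
finger_gap: 0.085
grip_force: 1.1
```

Run:
```python
from look import *
s,p,R=st();print(s["clock"],inj(p),Rz.T@s["wrist_force"],Rz.T@s["ft_torque"])
a=headm("pics/c6.png")
```

```text
10.6667 [-0.0365609  -0.02290504  0.0283869 ] [-3.27169468  0.65008723  0.92930782] [0.02864421 0.52006937 0.05214198]
blob [288, 194, 9, 15, 100] [292.4 200. ]
```

Request:
{"api": "apply_moves", "payload": {"rows": [{"xyz": [-1, 0, 0.3], "turn": [0, 0, 0], "grip": 1}, {"xyz": [-1, 0, 0.3], "turn": [0, 0, 0], "grip": 1}]}}

```text
clock: 10.88
tcp_pos: [0.5458, 0.187, 0.0284]
orientation: [0.15, 0.081, 0.985, -0.012]
wrist_force: [0.1, -0.3, 0.2]
finger_gap: 0.0853
grip_force: 0.2
```

Request:
{"api": "apply_moves", "payload": {"rows": [{"xyz": [-1, 0, 0.3], "turn": [0, 0, 0], "grip": 1}, {"xyz": [-1, 0, 0.3], "turn": [0, 0, 0], "grip": 1}]}}

```text
clock: 11.05
tcp_pos: [0.5466, 0.1868, 0.0283]
orientation: [0.15, 0.081, 0.985, -0.012]
wrist_force: [0.4, -0.3, 0.5]
finger_gap: 0.0858
grip_force: 0.0
```

Run:
```python
from look import *
s,p,R=st();print(s["clock"],inj(p),Rz.T@s["wrist_force"],Rz.T@s["ft_torque"])
a=headm("pics/c6.png")
for q in ((0,.020,.0652),(0,-.1,.0652)): print(proj(a,w(*q)))
```

```text
11.05 [-0.03455681 -0.02298662  0.02825855] [ 0.44322795 -0.27374957  0.52375818] [0.00648258 0.26633111 0.02911986]
blob [288, 193, 9, 15, 100] [292.4 199.4]
[261.04267835 192.19423271]
[294.51011039 196.21894938]
```

View pics/c6.png

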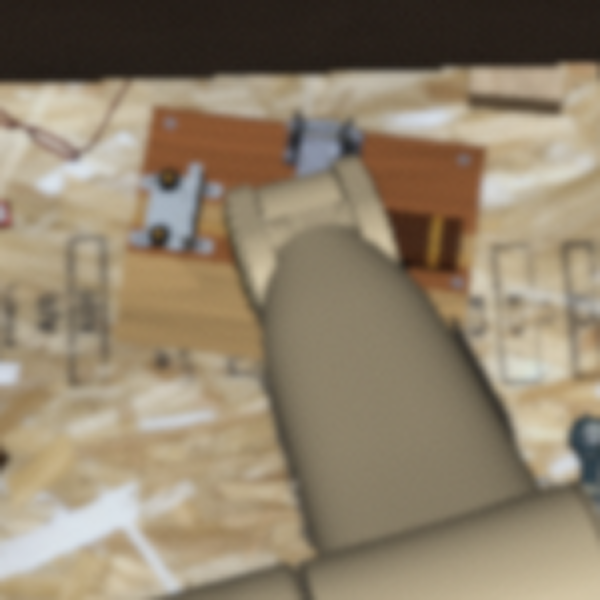

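The force fell to zero, so the head has dropped into the V, with its right end at crop (460,245). I'll retreat straight back, then lift and look clear of the arm.

Request:
{"api": "apply_moves", "payload": {"rows": [{"xyz": [10, 0, -3], "turn": [0, 0, 0], "grip": 1}, {"xyz": [30, 0, -9], "turn": [0, 0, 0], "grip": 1}, {"xyz": [60, 0, -19], "turn": [0, 0, 0], "grip": 1}, {"xyz": [52, 12, -45], "turn": [0, 0, 0], "grip": 0.5}, {"xyz": [42, 0, -80], "turn": [0, 0, 0], "grip": 0}, {"xyz": [32, 0, -115], "turn": [0, 0.1, 0], "grip": 0}, {"xyz": [22, -30, -140], "turn": [0, 0.2, 0], "grip": 0}, {"xyz": [12, -70, -150], "turn": [0, 0.3, 0], "grip": 0}, {"xyz": [2, -110, -150], "turn": [0, 0.3, 0], "grip": 0}]}}

```text
clock: 11.85
tcp_pos: [0.485, 0.093, 0.1735]
orientation: [0.0, 0.08, 0.997, 0.001]
wrist_force: [2.8, -1.4, -0.1]
finger_gap: 0.0122
grip_force: 0.0
```

Run:
```python
from look import *
s,p,R=st();print(s["clock"],inj(p),s["finger_gap"],Rz.T@s["wrist_force"],s["joint_pos"])
a=headm("pics/c7.png")
print(rel(w(0,-.185,.18),tg2(0)))
```

```text
11.85 [-0.07998819 -0.12560319  0.17346245] 0.012194569977487751 [ 2.99573859 -0.87838687 -0.11200763] [ 0.02609527  0.18321888 -0.26883246  1.11851579  0.00112263  0.18698972]
blob [272, 190, 16, 16, 135] [278.  196.7]
([-78.4, -51.9, -6.8], [-0.004, 0.004, -0.004])
```

Request:
{"api": "apply_moves", "payload": {"rows": [{"xyz": [-20, -30, 0], "turn": [0, 0, 0], "grip": 0}, {"xyz": [-50, -58, 0], "turn": [0, 0, 0], "grip": 0}, {"xyz": [-78, -62, 0], "turn": [0, 0, 0], "grip": 0}, {"xyz": [-78, -62, 0], "turn": [0, 0, 0], "grip": 0}]}}

```text
clock: 12.23
tcp_pos: [0.5529, 0.0167, 0.1694]
orientation: [0.002, 0.084, 0.997, -0.001]
wrist_force: [0.5, 0.8, -0.3]
finger_gap: 0.0
grip_force: 0.0
```

Run:
```python
from look import *
s,p,R=st();print(s["clock"],inj(p),s["finger_gap"],Rz.T@s["wrist_force"])
a=headm("pics/c7.png");b=imaging.read_camera("side")
o=np.hstack([cv2.resize(a["color"][150:250,205:335],None,fx=3,fy=3,interpolation=2),cv2.resize(b["color"][160:260,210:340],None,fx=3,fy=3,interpolation=2)])
cv2.imwrite("pics/c7.png",o)
print(rel(w(0,-.190,.035),tg2(0)))
```

```text
12.2333 [-0.00042801 -0.1896968   0.16944758] 7.297731424311005e-06 [ 0.40037829  0.85201897 -0.2685458 ]
blob [272, 190, 25, 16, 318] [284.3 197.8]
([-5.3, -2.1, 134.1], [-0.0, -0.001, 0.001])
```

View pics/c7.png

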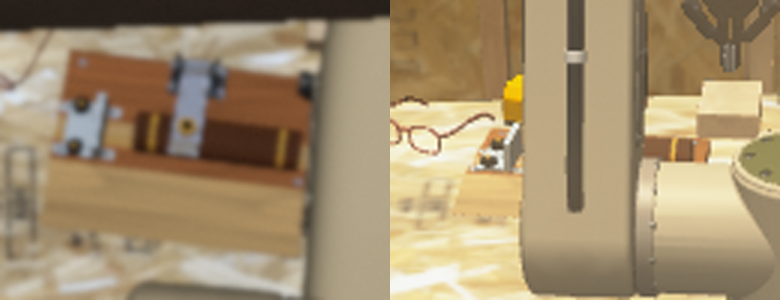

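The view shows the head lying in the V under the plate, left-half crop (137–300, 115–165), with the stop untouched at (90,125). I've now viewed 11 pictures, one over the limit of 10, so I'll view no more and work from numbers. Next I lower the shut fingers beside the head's near end.

Request:
{"api": "apply_moves", "payload": {"rows": [{"xyz": [0, 0, 33], "turn": [0, 0, 0], "grip": 0}, {"xyz": [0, 0, 66], "turn": [0, 0, 0], "grip": 0}, {"xyz": [0, 0, 99], "turn": [0, 0, 0], "grip": 0}, {"xyz": [0, 0, 120], "turn": [0, 0, 0], "grip": 0}, {"xyz": [0, 0, 134], "turn": [0, 0, 0], "grip": 0}, {"xyz": [0, 0, 134], "turn": [0, 0, 0], "grip": 0}]}}

```text
clock: 12.83
tcp_pos: [0.5443, 0.0213, 0.0325]
orientation: [-0.004, 0.081, 0.997, -0.0]
wrist_force: [-0.8, -0.0, -0.2]
finger_gap: 0.0
grip_force: 0.0
```

Run:
```python
from look import *
s,p,R=st();print(s["clock"],inj(p),Rz.T@s["wrist_force"])
print(rel(w(0,-.160,.035),tg2(0)))
a=dict(np.load("top0.npz"));g=lambda x,y:inj(ray(a,205+(x+.5)/3-.5,150+(y+.5)/3-.5,.042))
print(g(137,132),g(301,152))
```

```text
12.8333 [-0.0096894  -0.18657057  0.03254366] [-0.75327812 -0.13254468 -0.16919409]
([-9.8, 26.5, -2.5], [-0.001, -0.007, 0.004])
[-0.00202935  0.05988672  0.042     ] [-0.00232252 -0.13876596  0.042     ]
```

Request:
{"api": "apply_moves", "payload": {"rows": [{"xyz": [-4.5, 5, -1], "turn": [0, -0.007, 0.004], "grip": 0}, {"xyz": [-9, 10, -2.5], "turn": [0, -0.007, 0.004], "grip": 0}, {"xyz": [-9, 15, -2.5], "turn": [0, -0.007, 0.004], "grip": 0}, {"xyz": [-9, 20, -2.5], "turn": [0, -0.007, 0.004], "grip": 0}, {"xyz": [-9, 23, -2.5], "turn": [0, -0.007, 0.004], "grip": 0}, {"xyz": [-9, 26, -2.5], "turn": [0, -0.007, 0.004], "grip": 0}]}}

```text
clock: 13.33
tcp_pos: [0.5625, 0.0445, 0.039]
orientation: [0.004, 0.083, 0.997, -0.001]
wrist_force: [0.3, 0.3, 0.1]
finger_gap: 0.0002
grip_force: 0.0
```

Request:
{"api": "apply_moves", "payload": {"rows": [{"xyz": [0, 1.5, 0], "turn": [0, 0, 0], "grip": 0}, {"xyz": [0, 3, 0], "turn": [0, 0, 0], "grip": 0}, {"xyz": [0, 4.5, 0], "turn": [0, 0, 0], "grip": 0}]}}

```text
clock: 13.58
tcp_pos: [0.5627, 0.0484, 0.0383]
orientation: [0.004, 0.083, 0.997, -0.001]
wrist_force: [0.7, -0.0, -0.3]
finger_gap: -0.0001
grip_force: 0.0
```

Run:
```python
from look import *
s,p,R=st();print(s["clock"],inj(p),Rz.T@s["wrist_force"])
```

```text
13.5833 [ 0.00404385 -0.15687373  0.03831901] [ 0.70733408  0.07423682 -0.31010873]
```

Request:
{"api": "apply_moves", "payload": {"rows": [{"xyz": [2.5, 0, 2], "turn": [0, -0.004, 0], "grip": 0}, {"xyz": [5, 2, 4], "turn": [0, -0.008, 0], "grip": 0}, {"xyz": [5, 4, 4], "turn": [0, -0.008, 0], "grip": 0}]}}

```text
clock: 13.83
tcp_pos: [0.5571, 0.053, 0.0335]
orientation: [0.007, 0.084, 0.996, -0.001]
wrist_force: [-0.5, -3.4, -1.4]
finger_gap: 0.0003
grip_force: 1.7
```

Request:
{"api": "apply_moves", "payload": {"rows": [{"xyz": [0, 1.2, 0], "turn": [0, 0, 0], "grip": 0}, {"xyz": [0, 2.4, 0], "turn": [0, 0, 0], "grip": 0}, {"xyz": [0, 3.6, 0], "turn": [0, 0, 0], "grip": 0}]}}

```text
clock: 14.08
tcp_pos: [0.5585, 0.0562, 0.0339]
orientation: [0.007, 0.084, 0.996, -0.001]
wrist_force: [-2.3, -3.3, -1.2]
finger_gap: -0.0
grip_force: 1.9
```

Request:
{"api": "apply_moves", "payload": {"rows": [{"xyz": [0, 1.2, 0], "turn": [0, 0, 0], "grip": 0}, {"xyz": [0, 2.4, 0], "turn": [0, 0, 0], "grip": 0}, {"xyz": [0, 3.6, 0], "turn": [0, 0, 0], "grip": 0}]}}

```text
clock: 14.33
tcp_pos: [0.5598, 0.0601, 0.0342]
orientation: [0.008, 0.083, 0.996, -0.001]
wrist_force: [-1.1, -3.9, -1.8]
finger_gap: -0.0
grip_force: 1.9
```

Run:
```python
from look import *
s,p,R=st();print(s["clock"],inj(p),Rz.T@s["wrist_force"],Rz.T@R.apply([0,1,0]))
```

```text
14.3333 [-0.00078177 -0.14580808  0.03421399] [-0.49215292 -4.01307159 -1.77683755] [ 2.30672734e-03  9.99997120e-01 -6.62061854e-04]
```

Request:
{"api": "apply_moves", "payload": {"rows": [{"xyz": [0, 1.6, 0], "turn": [0, 0, 0], "grip": 0}, {"xyz": [0, 3.2, 0], "turn": [0, 0, 0], "grip": 0}, {"xyz": [0, 4.8, 0], "turn": [0, 0, 0], "grip": 0}, {"xyz": [0, 6.4, 0], "turn": [0, 0, 0], "grip": 0}, {"xyz": [0, 8, 0], "turn": [0, 0, 0], "grip": 0}, {"xyz": [0, 9.6, 0], "turn": [0, 0, 0], "grip": 0}, {"xyz": [0, 11.2, 0], "turn": [0, 0, 0], "grip": 0}, {"xyz": [0, 12.8, 0], "turn": [0, 0, 0], "grip": 0}, {"xyz": [0, 14.4, 0], "turn": [0, 0, 0], "grip": 0}, {"xyz": [0, 16, 0], "turn": [0, 0, 0], "grip": 0}]}}

```text
clock: 15.17
tcp_pos: [0.5626, 0.0761, 0.0344]
orientation: [0.008, 0.083, 0.996, -0.001]
wrist_force: [0.3, -4.2, -1.8]
finger_gap: -0.0001
grip_force: 1.9
```

Request:
{"api": "apply_moves", "payload": {"rows": [{"xyz": [0, 1, 0], "turn": [0, 0, 0], "grip": 0}, {"xyz": [0, 2, 0], "turn": [0, 0, 0], "grip": 0}, {"xyz": [0, 3, 0], "turn": [0, 0, 0], "grip": 0}, {"xyz": [0, 4, 0], "turn": [0, 0, 0], "grip": 0}]}}

```text
clock: 15.5
tcp_pos: [0.5632, 0.08, 0.0344]
orientation: [0.008, 0.083, 0.996, -0.001]
wrist_force: [0.4, -4.2, -1.4]
finger_gap: 0.0001
grip_force: 2.0
```

```bash
cat > s.py <<'E'
from look import *
s,p,R=st();print(s["clock"],inj(p).round(4),(Rz.T@s["wrist_force"]).round(2),(Rz.T@s["ft_torque"]).round(2))
E
python3 s.py; python3 -c "
from look import *
headm()"
```

```text
15.5 [-0.0006 -0.1257  0.0344] [ 1.09 -4.03 -1.44] [-0.7  -0.07 -0.03]
blob [249, 188, 13, 14, 142] [255.  194.1]
blob [272, 190, 17, 15, 188] [279.6 197.7]
```

Request:
{"api": "apply_moves", "payload": {"rows": [{"xyz": [0, 0.8, 0], "turn": [0, 0, 0], "grip": 0}, {"xyz": [0, 1.6, 0], "turn": [0, 0, 0], "grip": 0}, {"xyz": [0, 2.4, 0], "turn": [0, 0, 0], "grip": 0}, {"xyz": [0, 3.2, 0], "turn": [0, 0, 0], "grip": 0}, {"xyz": [0, 4, 0], "turn": [0, 0, 0], "grip": 0}, {"xyz": [0, 4.8, 0], "turn": [0, 0, 0], "grip": 0}]}}

```text
clock: 16.05
tcp_pos: [0.5639, 0.0847, 0.0343]
orientation: [0.008, 0.083, 0.996, -0.001]
wrist_force: [-0.3, -4.6, -1.2]
finger_gap: -0.0001
grip_force: 2.1
```

Request:
{"api": "apply_moves", "payload": {"rows": [{"xyz": [0, 0.5, 0], "turn": [0, 0, 0], "grip": 0}, {"xyz": [0, 1, 0], "turn": [0, 0, 0], "grip": 0}]}}

```text
clock: 16.22
tcp_pos: [0.5641, 0.0856, 0.0343]
orientation: [0.008, 0.083, 0.996, -0.001]
wrist_force: [-0.5, -4.2, -0.6]
finger_gap: -0.0002
grip_force: 2.1
```

```bash
python3 s.py
```

```text
16.2167 [-0.0007 -0.1199  0.0343] [ 0.2  -4.26 -0.59] [-0.78 -0.06  0.01]
```

Steps of 1 mm at 0.5 mm per row, two per turn.

Request:
{"api": "apply_moves", "payload": {"rows": [{"xyz": [0, 0.5, 0], "turn": [0, 0, 0], "grip": 0}, {"xyz": [0, 1, 0], "turn": [0, 0, 0], "grip": 0}]}}

```text
clock: 16.38
tcp_pos: [0.5643, 0.0867, 0.0343]
orientation: [0.008, 0.083, 0.996, -0.001]
wrist_force: [-0.2, -4.4, -0.9]
finger_gap: 0.0
grip_force: 2.1
```

Request:
{"api": "apply_moves", "payload": {"rows": [{"xyz": [0, 0.5, 0], "turn": [0, 0, 0], "grip": 0}]}}

```text
clock: 16.47
tcp_pos: [0.5644, 0.0871, 0.0344]
orientation: [0.008, 0.083, 0.996, -0.001]
wrist_force: [0.6, -3.8, -0.1]
finger_gap: -0.0001
grip_force: 2.1
```

Request:
{"api": "apply_moves", "payload": {"rows": [{"xyz": [0, 0.5, 0], "turn": [0, 0, 0], "grip": 0}]}}

```text
clock: 16.55
tcp_pos: [0.5644, 0.0876, 0.0343]
orientation: [0.008, 0.083, 0.996, -0.001]
wrist_force: [0.4, -5.1, -1.4]
finger_gap: -0.0002
grip_force: 2.1
```

Request:
{"api": "apply_moves", "payload": {"rows": [{"xyz": [0, 0.5, 0], "turn": [0, 0, 0], "grip": 0}, {"xyz": [0, 1, 0], "turn": [0, 0, 0], "grip": 0}]}}

```text
clock: 16.72
tcp_pos: [0.5646, 0.0886, 0.0343]
orientation: [0.008, 0.083, 0.996, -0.001]
wrist_force: [0.7, -2.9, -0.7]
finger_gap: 0.0
grip_force: 2.1
```

Request:
{"api": "apply_moves", "payload": {"rows": [{"xyz": [0, 0.5, 0], "turn": [0, 0, 0], "grip": 0}]}}

```text
clock: 16.8
tcp_pos: [0.5647, 0.0891, 0.0343]
orientation: [0.008, 0.083, 0.996, -0.001]
wrist_force: [-0.2, -4.6, -1.6]
finger_gap: 0.0001
grip_force: 2.2
```

Request:
{"api": "apply_moves", "payload": {"rows": [{"xyz": [0, 0.5, 0], "turn": [0, 0, 0], "grip": 0}]}}

```text
clock: 16.88
tcp_pos: [0.5648, 0.0896, 0.0343]
orientation: [0.008, 0.083, 0.996, -0.001]
wrist_force: [-0.3, -4.4, -2.1]
finger_gap: -0.0001
grip_force: 2.2
```

Request:
{"api": "apply_moves", "payload": {"rows": [{"xyz": [0, 0.5, 0], "turn": [0, 0, 0], "grip": 0}, {"xyz": [0, 1, 0], "turn": [0, 0, 0], "grip": 0}]}}

```text
clock: 17.05
tcp_pos: [0.5649, 0.0906, 0.0343]
orientation: [0.008, 0.083, 0.996, -0.001]
wrist_force: [0.6, -4.7, -1.2]
finger_gap: -0.0
grip_force: 2.2
```

Request:
{"api": "apply_moves", "payload": {"rows": [{"xyz": [0, 0.5, 0], "turn": [0, 0, 0], "grip": 0}]}}

```text
clock: 17.13
tcp_pos: [0.565, 0.0911, 0.0343]
orientation: [0.008, 0.083, 0.996, -0.001]
wrist_force: [-0.9, -5.2, -0.8]
finger_gap: -0.0001
grip_force: 2.2
```

Request:
{"api": "apply_moves", "payload": {"rows": [{"xyz": [0, 0.5, 0], "turn": [0, 0, 0], "grip": 0}]}}

```text
clock: 17.22
tcp_pos: [0.5651, 0.0914, 0.0343]
orientation: [0.008, 0.083, 0.996, -0.001]
wrist_force: [-0.5, -5.6, -0.2]
finger_gap: -0.0001
grip_force: 3.3
```

The grip reading rose from 2.2 to 3.3, so the head has met the stop. I'll go one small step at a time from here.

Request:
{"api": "apply_moves", "payload": {"rows": [{"xyz": [0, 0.3, 0], "turn": [0, 0, 0], "grip": 0}]}}

```text
clock: 17.3
tcp_pos: [0.565, 0.0914, 0.0343]
orientation: [0.008, 0.083, 0.996, -0.001]
wrist_force: [-0.9, -6.7, 0.1]
finger_gap: 0.0
grip_force: 3.5
```

```bash
python3 s.py
```

```text
17.3 [-0.0007 -0.1141  0.0343] [ 0.23 -6.8   0.08] [-1.3  -0.13 -0.06]
```

Request:
{"api": "apply_moves", "payload": {"rows": [{"xyz": [0, 0.5, 0], "turn": [0, 0, 0], "grip": 0}]}}

```text
clock: 17.38
tcp_pos: [0.565, 0.0914, 0.0343]
orientation: [0.008, 0.084, 0.996, -0.002]
wrist_force: [-0.9, -8.7, 1.5]
finger_gap: 0.0001
grip_force: 4.6
```

Request:
{"api": "apply_moves", "payload": {"rows": [{"xyz": [0, 0.3, 0], "turn": [0, 0, 0], "grip": 0}]}}

```text
clock: 17.47
tcp_pos: [0.5651, 0.0914, 0.0343]
orientation: [0.008, 0.084, 0.996, -0.002]
wrist_force: [-1.4, -10.7, 0.9]
finger_gap: -0.0
grip_force: 4.9
```

```bash
python3 s.py
```

```text
17.4667 [-0.0007 -0.1141  0.0343] [  0.36 -10.8    0.88] [-1.76 -0.1  -0.02]
```

Request:
{"api": "apply_moves", "payload": {"rows": [{"xyz": [0, 0.1, 0], "turn": [0, 0, 0], "grip": 0}, {"xyz": [0, 0.1, 0], "turn": [0, 0, 0], "grip": 0}, {"xyz": [0, 0.1, 0], "turn": [0, 0, 0], "grip": 0}]}}

```text
clock: 17.72
tcp_pos: [0.5651, 0.0914, 0.0343]
orientation: [0.008, 0.084, 0.996, -0.002]
wrist_force: [-0.4, -9.3, 0.4]
finger_gap: -0.0
grip_force: 4.5
```

```bash
python3 s.py
```

```text
17.7167 [-0.0007 -0.1141  0.0343] [ 1.14 -9.2   0.38] [-1.59 -0.11  0.  ]
```

Request:
{"api": "apply_moves", "payload": {"rows": [{"xyz": [0, 0.3, 0], "turn": [0, 0, 0], "grip": 0}, {"xyz": [0, 0.3, 0], "turn": [0, 0, 0], "grip": 0}]}}

```text
clock: 17.88
tcp_pos: [0.5651, 0.0914, 0.0344]
orientation: [0.008, 0.084, 0.996, -0.002]
wrist_force: [-1.4, -9.7, 1.7]
finger_gap: 0.0001
grip_force: 5.1
```

```bash
python3 s.py
```

```text
17.8833 [-0.0007 -0.1141  0.0344] [ 0.22 -9.79  1.7 ] [-1.83 -0.07 -0.  ]
```

The total is about 10 N against about 4.3 N of sliding drag, so roughly 6 N is on the stop. The stop hasn't moved, since the TCP stayed still. I'll back off gently.

Request:
{"api": "apply_moves", "payload": {"rows": [{"xyz": [0, -1, 0], "turn": [0, 0, 0], "grip": 0}, {"xyz": [0, -4, 0], "turn": [0, 0, 0], "grip": 0}, {"xyz": [0, -14, 0], "turn": [0, 0, 0], "grip": 0}, {"xyz": [0, -35, 0], "turn": [0, 0, 0], "grip": 0}, {"xyz": [0, -60, -15], "turn": [0, 0, 0], "grip": 0}, {"xyz": [0, -80, -45], "turn": [0, 0, 0], "grip": 0}, {"xyz": [0, -110, -75], "turn": [0, 0, 0], "grip": 0}, {"xyz": [0, -140, -100], "turn": [0, 0, 0], "grip": 0}, {"xyz": [0, -170, -120], "turn": [0, 0, 0], "grip": 0}, {"xyz": [0, -200, -130], "turn": [0, 0, 0], "grip": 0}, {"xyz": [0, -200, -130], "turn": [0, 0, 0], "grip": 0}, {"xyz": [0, -200, -130], "turn": [0, 0, 0], "grip": 0}]}}

```text
clock: 18.88
tcp_pos: [0.5305, -0.1052, 0.1653]
orientation: [0.009, 0.085, 0.996, -0.001]
wrist_force: [-0.4, 0.4, 0.3]
finger_gap: -0.0001
grip_force: 0.0
```

```bash
python3 s.py
python3 - <<'E'
from look import *
a=headm();o=np.load("top0.npz")["color"]
# before/after change in the stop's own picture region (foot and face; head end lies right of it) and along V
d=np.abs(a["color"].astype(int)-o).max(2)
print("stop region diff",d[180:205,222:238].mean(),d[180:205,222:238].max(),"ref",d[160:175,225:250].mean())
h=cv2.cvtColor(a["color"],cv2.COLOR_BGR2HSV)
# sample line along seated axis at top height: brown where?
for y in np.arange(-.13,.125,.01):
    u,v=proj(a,w(0,y,.06)).round().astype(int);print(round(y,2),a["color"][v,u].tolist(),end=" ")
E
```

```text
18.8833 [-0.0025 -0.3137  0.1653] [-0.49  0.29  0.3 ] [0.04 0.03 0.03]
blob [246, 187, 16, 15, 185] [253.4 193.8]
blob [272, 190, 14, 15, 174] [278.9 197.1]
stop region diff 1.8375 6 ref 1.8373333333333333
-0.13 [80, 123, 160] -0.12 [67, 105, 148] -0.11 [73, 112, 151] -0.1 [50, 77, 106] -0.09 [26, 41, 69] -0.08 [36, 71, 102] -0.07 [37, 75, 106] -0.06 [26, 40, 68] -0.05 [25, 40, 68] -0.04 [26, 40, 68] -0.03 [25, 39, 68] -0.02 [79, 77, 89] -0.01 [108, 120, 132] -0.0 [48, 98, 124] 0.01 [115, 129, 143] 0.02 [61, 65, 84] 0.03 [26, 41, 69] 0.04 [26, 41, 70] 0.05 [26, 40, 70] 0.06 [24, 37, 65] 0.07 [28, 48, 75] 0.08 [45, 97, 129] 0.09 [27, 44, 72] 0.1 [90, 88, 97] 0.11 [182, 172, 161] 0.12 [185, 174, 162]
```

```bash
python3 -c "
from workcell import ticket
print(ticket.hand_in())"
```

```text
the job is handed in; nothing more can be done
None
```

The mallet head was rolled into the V under the plate and slid against the end stop with about 6 N on it; the stop did not shift in the before/after images, and the job was handed in at about 19 s, though I viewed 11 pictures, one over the limit of 10.

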